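# Lock the clock front in its jig with the slot key

## Robot

A 6-joint arm with a two-finger parallel gripper is mounted at the origin on the work surface. World frame = base frame: x ahead of the robot, y to its left, z up, the work surface at z = 0. Lengths are in m, angles in rad, forces in N, time in s.
With the tool pointing down it reaches from about 0.4 to 0.825 m from the base axis. Payload 7 kg.
Tool frame: the origin (TCP) lies midway between the tips of the shut fingers; the grasp point (between the pads) lies 19 mm behind it; z points along the fingers, y is the line along which they close (so a half turn about z gives the same grasp; the last joint's range is limited). The gripper opens to 88 mm and grips with 3 to 60 N. Pads are 19 mm wide; open, the fingers measure 130 mm over their backs; the gripper's body (78 mm by 193 mm) begins 47 mm behind the grasp point.
Start: joints at [-1.001, 0.359, 0.012, 0, -1.224, -0.288], TCP at [0.188, -0.648, 0.227] pointing down, gripper open.
Joint ranges: [-3.07, 3.07], [-1.43, 2.12], [-1.02, 1.25], [-3.03, 1.67], [-3.05, -0], [-3.03, 3.03]. Speed limits (rad/s): [2.39, 2.39, 3.01, 3.14, 3.14, 3.14].

## Interface

Orientations are given as [roll, pitch, yaw] about the fixed x, y, z axes, in that order (R = Rz(yaw) Ry(pitch) Rx(roll)).
In Python, from station import get_state, grab_frame, calibration, job_done, boxes_of, regions_of, spot_point gives the robot as it stands. The module is installed in compiled form; this text tells all that it offers.
- The arm moves only by the tool arm_command, never from a script. Its argument "commands" is a list of rows, each an object of numbers: "tx", "ty", "tz": the shift along the tool's x, y, z each as a share of 25 cm, from -1 to 1; "twist": the turn about the tool's z as a share of 180 degrees, from -1 to 1. A call has exactly 8 rows; each row is the pose to reach, as a shift and turn from the pose commanded when the call began, along the tool's axes at that moment, turning the shorter way round; what a row does not reach only later rows make up. A row lasts 1/12 s, in which the tool goes at most 41.7 mm and 7.16 degrees, less where a joint would pass 70% of its speed; a pose out of reach is approached as far as the arm can. A call with a number of a shift or a turn outside -1 to 1 is refused whole. A call with a gripper value outside its range is refused whole. "claw" is the opening, from 0 (shut) to 1 (fully open), set as the call begins (left out, the last holds). The fingers move at their own pace and stop on an object; "grip_force" is the grip in N (left out, the last holds). Time passes only in rows, so rows that repeat a pose let the fingers close, or fill a call up. It gives the time, the measured TCP pose, the force, the opening and the grip force at its end, in the units of the state.
- get_state(): the state, without advancing time (a new reading comes with each control period).
- grab_frame(name): name is "side" or "top"; returns the picture (400x640x3 uint8, red, green, blue); there is no depth.
- calibration(name): a dict with "camera_matrix" (3x3 intrinsics, pixels), "k1" (the pictures are not rectified: a ray, as slopes to the right and down, at radius r is drawn at 1 + k1 r^2 times it, then the intrinsics apply), "extrinsics" (4x4, takes a point from camera to world coordinates). Camera axes: x right, y down, z forward; pixel columns grow to the right and rows downward; lengths in m; the calibration is good to about 2 mm. A picture is of the moment at which its call begins. calibration takes no time and is no camera call.
- job_done(): hands the job in; it is judged then, once.
Trained networks look in the newest picture that a camera, given by its name, has taken for a name from the list of things; names that differ only in an ending like _2 or _b are one class to them, and where a whole thing is asked for, a point or a joint stands for the part that bears it (a point fixed in the world has none). Each returns a list of dicts, best first, with "score" (0 to 1); they miss things now and then, are a little off and sometimes report something else, mostly with a low value. They report only what shows in the picture. A call takes as long as a camera call. They do not tell look-alikes from the thing itself.
- boxes_of(query, camera): "rect" ([left, top, right, bottom] in pixels, round what is visible of it).
- regions_of(query, camera): "region" (400x640 bool, what is visible of it) and "rect" ([left, top, right, bottom] in pixels, round what is visible of it).
- spot_point(query, camera): "uv" ([column, row] in pixels: a listed point, or the origin of a listed thing).
The state is a dict: "t": time; "q": joint angles; "qd": joint speeds; "joint_efforts": joint torques, N m; "eef_pos": TCP position; "ee_rot": TCP orientation; "force": force on the tool from outside, world axes, zero at the start; "moment": the same for the moment, N m; "width": finger opening in m; "gripper_force": force on a finger pad.
Only numpy, scipy, OpenCV 4.12 (cv2) and the standard library are available. Lean on these libraries where they do the work, as an engineer would, in place of code of your own. Each camera call takes 0.05 s, during which the arm holds its last target. There are 200 camera calls.

## Task

A wooden clock front lies in the assembly jig, but one of its two turn-button clamps is still open. Take the winged key from its wooden stand, put its tongue fully home in the slot of the open clamp's knob, and with the key turn the knob clockwise (seen from above) to its stop, so that the steel bar lies across the edge of the clock front. Turn it with the key only, not by pushing the clamps with the gripper; leave the key standing in the slot and the other clamp closed.

Things in the scene. Friction and masses are not known exactly. Their poses are not given: they have to be found in the camera images.
- key: Steel winged key, 98 mm tall, 0.14 kg, upright in the stand's hole, lifts out freely. Origin: middle of its lower end; z up the shank, x along tongue and wing, y across them; a half turn about z changes nothing. Flat tongue 22 (x) by 8 (y) mm, 15 mm long; collar 29 mm diameter, z 15 to 20 mm; shank 14 mm diameter; flat upright wing (the grip) 56 (x) by 12 (y) mm, z 62 to 98 mm, pinched across y.
- key_tip (a point): Middle of the lower end of the key's tongue (same point and axes as key). The collar above the tongue stops the key on the stand or knob.
- stand: Fixed light wooden block 75 by 60 by 40 mm high; in its top a hole 28 by 14 mm, 22 mm deep, where the key stands with its collar on the block, tongue 15 mm deep, wing along the block's long side (x) to within about 0.1 rad. Origin: centre of its underside.
- jig: Fixed plywood board 250 (x) by 340 (y) by 18 mm; on its middle the dark clock front, 180 mm wide in y, top 32 mm above the table, roof strips 38 mm, gable to +x. Origin: centre of the underside. A wooden bird 40 mm tall and a brass wheel lie loose on the clock front. The clamps stand 120 mm to either side (y) of the middle and 30 mm towards -x; which side is open varies.
- clamp_open (a joint): Knob angle of the clamp that starts open (rad): 0 to 1.3, growing clockwise seen from above; starts at 0 to 0.2 (bar clear of the clock front, slanting 15 to 27 degrees from its edge), hard stop at 1.3 (bar square across the edge). Turns stiffly, about 0.1 N m, no spring, stays where left.
- clamp_open_slot (a point): Centre of the slot's mouth on the open clamp's knob axis, 58 mm above the table; turns with the knob: x along the slot, y across, z up. Slot 28 (x) by 12 (y) mm, 18 mm deep, in a steel insert in a round black knob, 54 mm diameter; under it a steel bar 92 by 18 by 6 mm along the slot. Key home: collar on the insert, tongue 15 mm deep; about 0.2 rad play either way before it drives the knob.
- clamp_closed (a joint): Angle of the knob of the other, identical clamp (same sense): starts closed at 1.25 to 1.3, to be left so.
- clamp_closed_slot (a point): Centre of the slot's mouth of the clamp that is already closed (same make and axes); its bar lies across the edge of the clock front.
- post_open: Fixed round steel post (44 mm diameter foot, 16 mm high) that carries the open clamp's knob. Origin: centre of its foot, on the board's top.
- post_closed: Fixed round steel post that carries the closed clamp's knob, same make.
Things that resemble listed ones, but are neither listed nor needed, are in the scene too. What is shaped like the key but purple or turquoise is not meant.

How it is judged:
By the outcome, as a careful person would: the job done as asked, in the order asked, and still so for the second after the job is handed in, with the robot touching nothing.
It also fails if it takes over 45 s, if anything falls off the work surface, if the arm or the gripper's body presses on something with over 40 N, if the wrist force passes 120 N, or if a joint passes its speed limit or range.

## Working session

There is one attempt and no reset: what is moved stays moved. The work goes in short steps, Python scripts to look and compute and a tool call to move; the robot and the scene stay as the last step left them, time stands still between calls to the robot, and variables do not carry over. Pictures are saved under pics/ and viewed, at most 10 in all, crops included, and the job is handed in when it is done.

Besides the shell and the picture viewer there is one more tool, called after "Request:" as name(argument=value, ...), one argument or row to a line, values as JSON. arm_command: Moves the arm, as the interface text tells. Shift numbers are shares of 25 cm and turn numbers shares of 180 degrees, none past 1 either way. Its arguments: {"type":"object","properties":{"commands":{"type":"array"},"claw":{"type":"number"},"grip_force":{"type":"number"}},"required":["commands"]}

```bash
mkdir -p pics
cat > h.py <<'E'
import numpy as np, cv2
from station import *
def ray(cam,uv):
    c=calibration(cam);K=np.array(c["camera_matrix"]);E=np.array(c["extrinsics"])
    d=cv2.undistortPoints(np.array([[uv]],float),K,np.array([c["k1"],0,0,0,0.]))[0,0]
    return E[:3,3],E[:3,:3]@np.array([d[0],d[1],1])
def atz(cam,uv,z):
    o,d=ray(cam,uv);return o+d*(z-o[2])/d[2]
def proj(cam,p):
    c=calibration(cam);K=np.array(c["camera_matrix"]);E=np.linalg.inv(np.array(c["extrinsics"]))
    r,_=cv2.Rodrigues(E[:3,:3]);return cv2.projectPoints(np.array([p],float),r,E[:3,3],K,np.array([c["k1"],0,0,0,0.]))[0][0,0]
def tri(u1,u2):
    A=[];b=[]
    for c,u in(("top",u1),("side",u2)):
        o,d=ray(c,u);d=d/np.linalg.norm(d);P=np.eye(3)-np.outer(d,d);A.append(P);b.append(P@o)
    return np.linalg.lstsq(np.vstack(A),np.hstack(b),rcond=None)[0]
E
python3 - <<'E'
from h import *
np.set_printoptions(precision=3,suppress=True)
ims=[]
for c in("top","side"):
    im=grab_frame(c)[:,:,::-1];cv2.imwrite(f"pics/{c}0.png",im)
    print(c,np.array(calibration(c)["extrinsics"])[:3,3])
    for q in("key","stand","jig"):
        print(q,[(round(r["score"],2),np.round(r["rect"])) for r in boxes_of(q,c)[:4]])
    for q in("key_tip","stand","clamp_open_slot","clamp_closed_slot","post_open","jig"):
        print(q,[(round(r["score"],2),np.round(r["uv"],1)) for r in spot_point(q,c)[:4]])
print(get_state())
E
```

```text
top [ 0.447 -0.077  1.086]
key [(0.91, array([450., 133., 474., 156.])), (0.69, array([452., 176., 467., 199.])), (0.67, array([400., 192., 423., 218.])), (0.63, array([466., 226., 488., 250.]))]
stand [(0.77, array([434., 174., 471., 215.]))]
jig [(0.6, array([212., 172., 362., 282.]))]
key_tip [(0.85, array([471.9, 237.7])), (0.82, array([453.4, 192.3])), (0.74, array([450.5, 149.9])), (0.67, array([405.9, 204.2]))]
stand [(0.6, array([449.9, 193.2]))]
clamp_open_slot [(0.74, array([334.4, 239.4]))]
clamp_closed_slot [(0.95, array([227.9, 236.6]))]
post_open [(0.77, array([335. , 234.9]))]
jig [(0.62, array([287.4, 224.8]))]
side [ 0.268 -0.588  0.531]
key [(0.86, array([401., 267., 436., 322.])), (0.84, array([349., 244., 373., 295.])), (0.83, array([448., 258., 478., 308.])), (0.58, array([352., 340., 395., 389.]))]
stand [(0.93, array([377., 298., 442., 356.]))]
jig [(0.94, array([197., 153., 359., 276.]))]
key_tip [(0.97, array([367.7, 382.5])), (0.87, array([352.9, 290.3])), (0.64, array([410.2, 317.2])), (0.61, array([458.8, 306.4]))]
stand [(0.76, array([405.5, 328.9]))]
clamp_open_slot [(0.57, array([277.5, 223.9]))]
clamp_closed_slot [(0.6, array([239. , 156.3]))]
post_open [(0.57, array([279.6, 235.5]))]
jig [(0.82, array([275.4, 206.4]))]
{'t': 1.0, 'q': array([-1.001,  0.359,  0.012, -0.   , -1.224, -0.288]), 'qd': array([ 0.   , -0.001,  0.001,  0.001,  0.002,  0.001]), 'joint_efforts': array([  0.001, -58.239,  29.33 ,   7.002,   0.012,  -0.   ]), 'eef_pos': array([ 0.188, -0.648,  0.227]), 'ee_rot': array([-3.142,  0.   , -2.86 ]), 'force': array([-0.272, -0.211, -0.841]), 'moment': array([ 0.063,  0.004, -0.03 ]), 'gripper_force': 0.0, 'width': 0.08786312607258022}
```

View pics/top0.png

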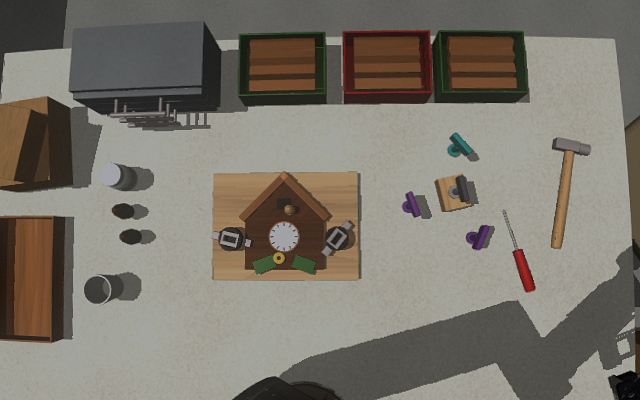

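View pics/side0.png

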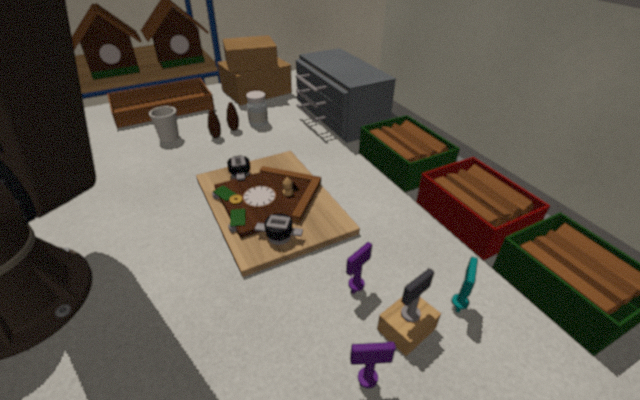

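The top picture shows four key shapes: purple (411,205) and (478,237), turquoise (460,145), and grey steel in the wooden stand (457,190). The steel one in the stand is the one meant. The open clamp is the right one (337,238), with its bar slanting; the left one (232,239) has its bar square on the edge. I'll confirm both in one crop.

Run:
```python
from h import *
np.set_printoptions(precision=3,suppress=True)
t=cv2.imread("pics/top0.png");s=cv2.imread("pics/side0.png")
def cr(im,u,v,w=50,h=37): return cv2.resize(im[v-h:v+h,u-w:u+w],(400,300),interpolation=cv2.INTER_CUBIC)
cv2.imwrite("pics/crop0.png",np.vstack([np.hstack([cr(t,455,190),cr(t,337,238)]),np.hstack([cr(s,410,305),cr(s,279,230)])]))
print("key tip tri",tri((453.4,192.3),(410.2,317.2)),"stand",tri((449.9,193.2),(405.5,328.9)),atz("top",(449.9,193.2),0))
print("slot",tri((334.4,239.4),(277.5,223.9)),atz("top",(334.4,239.4),.058),atz("side",(277.5,223.9),.058))
print("closed",tri((227.9,236.6),(239,156.3)),atz("top",(227.9,236.6),.058),atz("side",(239,156.3),.058))
print("jig",tri((287.4,224.8),(275.4,206.4)),atz("top",(287.4,224.8),0))
for c,q in(("top","key"),("side","key"),("top","clamp_open"),("top","stand")):
    if c=="top" or q=="key":
        grab_frame(c)
    for r in regions_of(q,c)[:5]:
        m=r["region"].astype(np.uint8);p=cv2.findNonZero(m);print(c,q,round(r["score"],2),cv2.minAreaRect(p),p.mean((0,1)))
```

```text
key tip tri [ 0.555 -0.351  0.033] stand [ 0.555 -0.35   0.   ] [ 0.556 -0.351  0.   ]
slot [ 0.452 -0.077  0.049] [ 0.451 -0.077  0.058] [ 0.449 -0.087  0.058]
closed [0.458 0.159 0.068] [0.459 0.162 0.058] [0.462 0.176 0.058]
jig [ 0.488  0.033 -0.001] [0.486 0.033 0.   ]
top key 0.84 ((456.492431640625, 147.673583984375), (24.756092071533203, 18.244564056396484), 47.48955535888672) [457.563 145.929]
top key 0.78 ((458.5, 188.0), (26.0, 19.0), 90.0) [459.425 188.907]
top key 0.58 ((476.00006103515625, 235.0000457763672), (18.782970428466797, 25.93838882446289), 26.56505012512207) [477.201 237.045]
top key 0.49 ((408.7829284667969, 205.0053253173828), (25.293720245361328, 14.734785079956055), 72.6459732055664) [410.378 204.579]
side key 0.96 ((356.9242248535156, 266.69256591796875), (22.309280395507812, 53.05141067504883), 12.724355697631836) [357.928 266.665]
side key 0.95 ((372.0, 364.5), (47.0, 46.0), 90.0) [370.799 359.651]
side key 0.88 ((415.0372619628906, 293.6413879394531), (24.540542602539062, 56.3243293762207), 18.924646377563477) [415.323 295.23 ]
side key 0.58 ((467.258544921875, 285.2731628417969), (18.85761833190918, 56.1537971496582), 24.77513885498047) [465.596 286.06 ]
top clamp_open 0.84 ((336.744384765625, 238.94100952148438), (21.811372756958008, 36.12742614746094), 12.994616508483887) [336.355 238.904]
top stand 0.65 ((451.78302001953125, 192.49058532714844), (34.34014129638672, 29.807241439819336), 74.05460357666016) [448.315 193.863]
```

View pics/crop0.png

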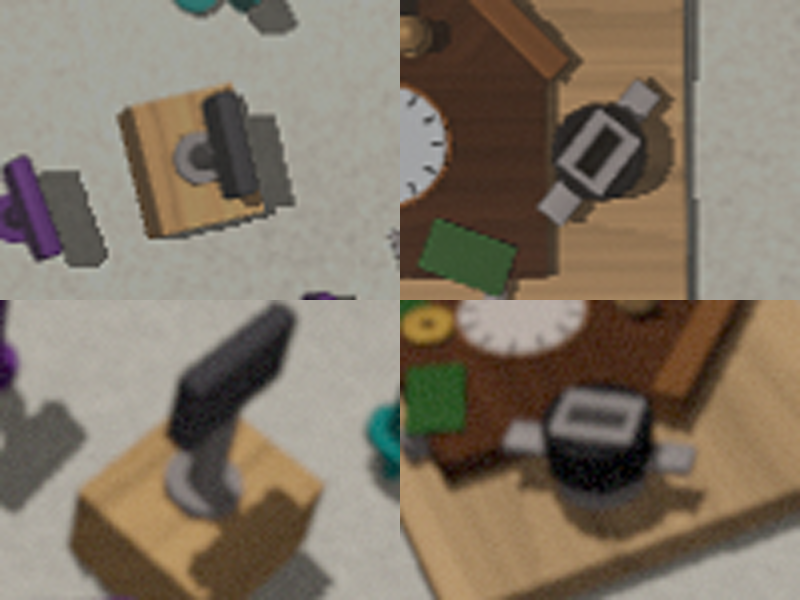

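The crop confirms it: the grey steel key stands in the stand, wing centre about (462,189). The open clamp's slot is at (336.5,238.5), with bar ends at (347.8,225.2) and (326.3,252.2). Next I'll refine the poses by fitting the key model to both views and working out the slot angle.

```bash
cat >> h.py <<'E'
def hull(cam,x,y,z0,yaw,boxes):
    m=np.zeros((1600,2560),np.uint8);c,s=np.cos(yaw),np.sin(yaw)
    for (lx,ly,a,b) in boxes:
        P=[(x+c*i*lx/2-s*j*ly/2,y+s*i*lx/2+c*j*ly/2,z0+k) for i in(-1,1) for j in(-1,1) for k in(a,b)]
        pt=np.array([proj(cam,p) for p in P])
        cv2.fillConvexPoly(m,cv2.convexHull(np.round(pt*4+1.5).astype(np.int32)),1)
    return cv2.resize(m.astype(np.float32),(640,400),interpolation=cv2.INTER_AREA)
WING=[(.056,.012,.062,.098)]
E
python3 - <<'E'
from h import *
from scipy.optimize import minimize
np.set_printoptions(precision=3,suppress=True)
print(calibration("top")["camera_matrix"],np.array(calibration("top")["extrinsics"])[:3,:3])
# dark grey wing masks
M={}
for c,(u,v,w,h) in {"top":(455,190,20,20),"side":(415,290,30,35)}.items():
    im=cv2.imread(f"pics/{c}0.png").astype(int);mx=im.max(2);mn=im.min(2)
    m=((mx<(75 if c=="top" else 80))&(mx-mn<18)).astype(np.uint8);k=np.zeros_like(m);k[v-h:v+h,u-w:u+w]=1;m*=k
    n,l,st,_=cv2.connectedComponentsWithStats(m);i=1+st[1:,4].argmax();print(c,st[i]);M[c]=(l==i).astype(np.float32)
def cost(p,cams=("top","side")):
    return sum(np.abs(hull(c,p[0],p[1],.025,p[2],WING)-M[c]).sum() for c in cams)
best=min(((cost(p),p) for p in [(.555,-.350,a) for a in np.arange(-.5,.6,.1)]),key=lambda t:t[0])
r=minimize(cost,best[1],method="Nelder-Mead",options=dict(initial_simplex=np.array(best[1])+np.array([[0,0,0],[.006,0,0],[0,.006,0],[0,0,.1]])))
print(best,r.x,r.fun,[cost(r.x,(c,)) for c in M])
for n,a,b,z in(("bar",(347.75,225.25),(326.25,252.25),.045),("edge",(425.5-0,0),(0,0),0)):
    if n=="bar":
        A,B=atz("top",a,z),atz("top",b,z);d=A-B;print(n,(A+B)/2,np.linalg.norm(d),np.degrees(np.arctan2(d[1],d[0])))
for n,a,b,z in(("front edge",(326.3,221),(326.3,269),.032),("board R",(361.3-1,173),(359,280),.018),("board top",(213,173),(358,172),.018),("board bot",(213,280),(358,280),.018),("closed bar",(213,239),(250,244),.045)):
    A,B=atz("top",a,z),atz("top",b,z);d=A-B;print(n,A,B,np.linalg.norm(d),np.degrees(np.arctan2(d[1],d[0])))
print("slot",atz("top",(336.5,238.5),.058))
E
```

```text
[[462.625   0.    322.172]
 [  0.    462.625 200.631]
 [  0.      0.      1.   ]] [[-0.011 -0.996  0.088]
 [-1.     0.013  0.025]
 [-0.027 -0.087 -0.996]]
top [453 176  17  26 269]
side [403 270  30  52 664]
(np.float32(346.375), (0.555, -0.35, np.float64(0.2999999999999998))) [ 0.554 -0.351  0.327] 315.6875 [np.float32(81.5625), np.float32(234.125)]
bar [ 0.452 -0.083  0.045] 0.07740008908589888 -39.2787845469528
front edge [ 0.493 -0.059  0.032] [ 0.384 -0.058  0.032] 0.10873268791204768 -0.6427484271861542
board R [ 0.604 -0.139  0.018] [ 0.357 -0.132  0.018] 0.24686967773397955 -1.654535658580819
board top [0.609 0.208 0.018] [ 0.607 -0.134  0.018] 0.34123361272464275 89.50254084444337
board bot [0.359 0.206 0.018] [ 0.357 -0.13   0.018] 0.33527809578556694 89.68581791440737
closed bar [0.454 0.199 0.045] [0.442 0.114 0.045] 0.08584585191381984 82.03814977194648
slot [ 0.453 -0.081  0.058]
```

Run:
```python
from h import *
from scipy.optimize import minimize
np.set_printoptions(precision=3,suppress=True)
im=cv2.imread("pics/top0.png").astype(int);mx=im.max(2);mn=im.min(2)
print(mx[228:250,322:352])
m=((mx<75)&(mx-mn<18)).astype(np.uint8);k=np.zeros_like(m);k[174:204,450:475]=1;m=(m*k).astype(np.float32)
cost=lambda p:np.abs(hull("top",p[0],p[1],.025,p[2],WING)-m).sum()
r=min((minimize(cost,(.554,-.351,a),method="Nelder-Mead",options=dict(initial_simplex=np.array([.554,-.351,a])+np.array([[0,0,0],[.006,0,0],[0,.006,0],[0,0,.1]]))) for a in(.1,.25)),key=lambda r:r.fun);print("key",r.x,r.fun)
for n,(u,v) in dict(open=(336,238),closed=(231,239)).items():
    b=((mx-mn<25)&(mx>105)).astype(np.uint8);k=np.zeros_like(b);k[v-11:v+11,u-11:u+11]=1
    nn,l,st,ce=cv2.connectedComponentsWithStats(b*k);i=1+st[1:,4].argmax()
    q=cv2.minAreaRect(cv2.findNonZero((l==i).astype(np.uint8)));bx=cv2.boxPoints(q);W=np.array([atz("top",p,.058) for p in bx]);e=[W[1]-W[0],W[2]-W[1]];L=max(e,key=np.linalg.norm)
    print(n,st[i],W.mean(0),[np.linalg.norm(x) for x in e],np.degrees(np.arctan2(L[1],L[0])))
```

```text
[[ 63  67  86  78 116 167 166 151  91  60  45  39  38  66 114 109  42  37
   40  39  43  49  66 104 137 135 123  89  84  85]
 [ 65  64  79  75 107 145 105  59  45  40  42  38  52 100 133 132 114  61
   40  41  42  41  47  65  79  91  98  76  84  84]
 [ 58  63  80  76 112 137  56  41  42  43  41  41  86 130 130 134 135 123
   83  33  39  42  40  53  72  69  69  78  78  77]
 [ 59  63  81  78  86  92  41  42  42  40  36  84 132 131 132 123 100 120
  134 111  46  42  41  42  56  72  79  79  80  78]
 [ 64  65  83  75  56  49  44  41  40  33  64 110 132 131 126  95  55  86
  123 136 116  64  41  42  46  68  83  81  79  80]
 [ 65  66  83  75  51  43  43  43  34  50  96 132 131 130 105  55  34  41
   72 113 133 119  64  39  40  58  83  82  83  81]
 [ 62  67  79  60  45  44  40  35  48  97 131 132 129 109  65  35  36  36
   42  69 109 127 118  86  51  44  68  83  81  80]
 [ 64  67  81  68  46  45  37  37  86 131 130 132 123  81  36  35  38  42
   38  41  81 122 131 133 115  42  56  83  83  83]
 [ 67  73  76  55  47  40  35  61 112 132 130 127  94  44  34  36  37  40
   38  59 104 130 131 134 
[... 1259 characters left out ...]
80  78  76  73]
 [ 67  71  85 113 142 141 117  48  42  43  42  60 106 137 136 130  91  39
   42  45  41  40  40  67  83  83  82  79  77 114]
 [ 67  70 104 137 139 138 138 120  62  40  43  42  54  85 125 119  42  40
   42  41  44  66  82  81  80  77  74 114 157 157]
 [ 67  93 133 138 138 134 136 134 121  84  45  39  41  43  53  59  37  37
   32  33  58  78  76  74 114 160 157 156 157 155]]
key [ 0.555 -0.351  0.201] 63.625
open [327 228  20  21 134] [ 0.453 -0.081  0.058] [np.float64(0.037677243600671116), np.float64(0.02878467966049971)] -37.57998910674398
closed [220 231  19  17 145] [0.455 0.159 0.058] [np.float64(0.029807684173589605), np.float64(0.038095859127698285)] -104.26760806119604
```

Targets: key at (0.555,-0.351) with yaw 0.20, slot at (0.453,-0.082) with yaw about -0.67. The slot position agrees with the jig geometry (120 mm to the side of the board's middle). I'll grasp with tool yaw 0.20, so that joint 6 ends near -0.2 after the turn.

```bash
cat > mv.py <<'E'
import sys,numpy as np
from station import get_state
np.set_printoptions(precision=4,suppress=True)
def go(x,y,z,yaw):
    s=get_state();p=s["eef_pos"];a=s["ee_rot"][2];d=np.array([x,y,z])-p
    c,sn=np.cos(a),np.sin(a)
    t=np.array([c*d[0]+sn*d[1],sn*d[0]-c*d[1],-d[2]])/.25
    tw=-(yaw-a);tw=(tw+np.pi)%(2*np.pi)-np.pi
    print("t",round(s["t"],2),"pos",p,"yaw",round(a,4),"rp",s["ee_rot"][:2],"F",s["force"],"M",s["moment"],"w",round(s["width"],4),"q6",round(s["q"][5],2));print("tx ty tz",t,"twist",round(tw/np.pi,4))
if __name__=="__main__": go(*map(float,sys.argv[1:5]))
E
python3 mv.py .555 -.351 .18 .2
```

```text
t 1.4 pos [ 0.1877 -0.6484  0.2266] yaw -2.8598 rp [-3.1416  0.    ] F [-0.7385  0.2072  0.2206] M [ 0.0106  0.0117 -0.0025] w 0.0879 q6 -0.29
tx ty tz [-1.742   0.734   0.1862] twist -0.974
```

Request:
arm_command(
  commands=[
    {"tx":-0.08,"ty":0.03,"twist":-0.037},
    {"tx":-0.2,"ty":0.08,"twist":-0.075},
    {"tx":-0.33,"ty":0.14,"twist":-0.113},
    {"tx":-0.46,"ty":0.2,"twist":-0.15},
    {"tx":-0.6,"ty":0.25,"twist":-0.188},
    {"tx":-0.73,"ty":0.31,"twist":-0.226},
    {"tx":-0.86,"ty":0.36,"twist":-0.264},
    {"tx":-1.0,"ty":0.42,"twist":-0.3},
  ],
  claw=0.55,
)

```text
invalid input
```

```bash
python3 mv.py .555 -.351 .18 .2
```

```text
t 1.4 pos [ 0.1877 -0.6484  0.2266] yaw -2.8598 rp [-3.1416  0.    ] F [-0.7385  0.2072  0.2206] M [ 0.0106  0.0117 -0.0025] w 0.0879 q6 -0.29
tx ty tz [-1.742   0.734   0.1862] twist -0.974
```

Request:
arm_command(
  commands=[
    {"tx":-0.08,"ty":0.03,"tz":0,"twist":-0.037},
    {"tx":-0.2,"ty":0.08,"tz":0,"twist":-0.075},
    {"tx":-0.33,"ty":0.14,"tz":0,"twist":-0.113},
    {"tx":-0.46,"ty":0.2,"tz":0,"twist":-0.15},
    {"tx":-0.6,"ty":0.25,"tz":0,"twist":-0.188},
    {"tx":-0.73,"ty":0.31,"tz":0,"twist":-0.226},
    {"tx":-0.86,"ty":0.36,"tz":0,"twist":-0.264},
    {"tx":-0.99,"ty":0.42,"tz":0,"twist":-0.3},
  ],
  claw=0.55,
)

```text
t: 2.07
eef_pos: [0.3975, -0.4776, 0.2268]
ee_rot: [-3.141, -0.0, -1.911]
force: [-0.4, -0.4, 0.0]
width: 0.0484
gripper_force: 0.0
```

```bash
python3 mv.py .555 -.351 .18 .2
```

```text
t 2.07 pos [ 0.3975 -0.4776  0.2268] yaw -1.9113 rp [-3.1412 -0.0002] F [-0.4203 -0.4441  0.0093] M [-0.0851 -0.0099  0.0213] w 0.0484 q6 0.22
tx ty tz [-0.6878 -0.4249  0.1871] twist -0.672
```

Request:
arm_command(
  commands=[
    {"tx":-0.09,"ty":-0.06,"tz":0.02,"twist":-0.037},
    {"tx":-0.18,"ty":-0.11,"tz":0.05,"twist":-0.075},
    {"tx":-0.27,"ty":-0.17,"tz":0.07,"twist":-0.113},
    {"tx":-0.36,"ty":-0.22,"tz":0.09,"twist":-0.15},
    {"tx":-0.45,"ty":-0.28,"tz":0.12,"twist":-0.188},
    {"tx":-0.53,"ty":-0.33,"tz":0.14,"twist":-0.226},
    {"tx":-0.6,"ty":-0.37,"tz":0.16,"twist":-0.264},
    {"tx":-0.65,"ty":-0.41,"tz":0.17,"twist":-0.3},
  ],
)

```text
t: 2.73
eef_pos: [0.5487, -0.3591, 0.1833]
ee_rot: [3.141, 0.001, -0.968]
force: [-1.0, 0.4, 0.4]
width: 0.0485
gripper_force: 0.0
```

```bash
python3 mv.py .555 -.351 .18 .2
```

```text
t 2.73 pos [ 0.5487 -0.3591  0.1833] yaw -0.9679 rp [3.1413 0.0008] F [-0.9677  0.3684  0.3953] M [-0.0192  0.2108 -0.0023] w 0.0485 q6 0.89
tx ty tz [-0.0125 -0.0391  0.0134] twist -0.3717
```

Request:
arm_command(
  commands=[
    {"tx":0,"ty":0,"tz":0,"twist":-0.037},
    {"tx":0,"ty":0,"tz":0,"twist":-0.075},
    {"tx":0,"ty":0,"tz":0,"twist":-0.113},
    {"tx":0,"ty":0,"tz":0,"twist":-0.15},
    {"tx":0,"ty":0,"tz":0,"twist":-0.188},
    {"tx":0,"ty":0,"tz":0,"twist":-0.226},
    {"tx":0,"ty":0,"tz":0,"twist":-0.264},
    {"tx":0,"ty":0,"tz":0,"twist":-0.3},
  ],
)

```text
t: 3.4
eef_pos: [0.5478, -0.3606, 0.1841]
ee_rot: [-3.142, -0.0, -0.026]
force: [-0.5, 0.0, 0.7]
width: 0.0481
gripper_force: 0.0
```

Request:
arm_command(
  commands=[
    {"tx":0,"ty":0,"tz":0,"twist":-0.03},
    {"tx":0,"ty":0,"tz":0,"twist":-0.05},
    {"tx":0,"ty":0,"tz":0,"twist":-0.06},
    {"tx":0,"ty":0,"tz":0,"twist":-0.063},
    {"tx":0,"ty":0,"tz":0,"twist":-0.063},
    {"tx":0,"ty":0,"tz":0,"twist":-0.063},
    {"tx":0,"ty":0,"tz":0,"twist":-0.063},
    {"tx":0,"ty":0,"tz":0,"twist":-0.063},
  ],
)

```text
t: 4.07
eef_pos: [0.5478, -0.3606, 0.1841]
ee_rot: [-3.142, -0.0, 0.165]
force: [-0.1, -0.1, 0.0]
width: 0.048
gripper_force: 0.0
```

```bash
python3 mv.py .555 -.351 .14 .2
python3 - <<'E'
from h import *
s=grab_frame("side")[:,:,::-1];t=grab_frame("top")[:,:,::-1]
cv2.imwrite("pics/pre.png",np.hstack([cv2.resize(s[230:380,340:500],(400,375),interpolation=3),cv2.resize(t[130:250,390:518],(400,375),interpolation=3)]))
E
```

```text
t 4.07 pos [ 0.5478 -0.3606  0.1841] yaw 0.165 rp [-3.1416 -0.    ] F [-0.1041 -0.0725  0.0295] M [-0.1231  0.1366  0.0229] w 0.048 q6 2.02
tx ty tz [ 0.0347 -0.0333  0.1763] twist -0.0112
```

View pics/pre.png

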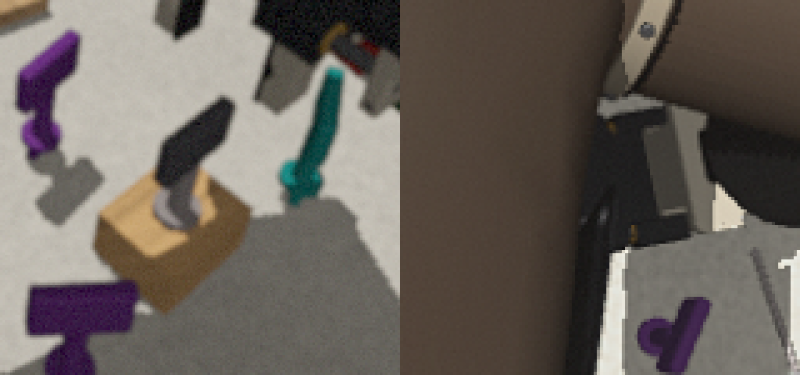

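The crop shows the steel key upright in the stand. The fingers hang above it on either side (side view about (413,236) and (454,260)). Descending.

Request:
arm_command(
  commands=[
    {"tx":0.02,"ty":-0.02,"tz":0,"twist":-0.011},
    {"tx":0.035,"ty":-0.033,"tz":0.03,"twist":-0.011},
    {"tx":0.035,"ty":-0.033,"tz":0.1,"twist":-0.011},
    {"tx":0.035,"ty":-0.033,"tz":0.18,"twist":-0.011},
    {"tx":0.035,"ty":-0.033,"tz":0.26,"twist":-0.011},
    {"tx":0.035,"ty":-0.033,"tz":0.33,"twist":-0.011},
    {"tx":0.035,"ty":-0.033,"tz":0.38,"twist":-0.011},
    {"tx":0.035,"ty":-0.033,"tz":0.39,"twist":-0.011},
  ],
)

```text
t: 4.83
eef_pos: [0.5538, -0.3501, 0.0835]
ee_rot: [-3.139, 0.004, 0.2]
force: [-0.3, -0.3, 0.2]
width: 0.0483
gripper_force: 0.0
```

Request:
arm_command(
  commands=[
    {"tx":0,"ty":0,"tz":0,"twist":0},
    {"tx":0,"ty":0,"tz":0,"twist":0},
    {"tx":0,"ty":0,"tz":0,"twist":0},
    {"tx":0,"ty":0,"tz":0,"twist":0},
    {"tx":0,"ty":0,"tz":0,"twist":0},
    {"tx":0,"ty":0,"tz":0,"twist":0},
    {"tx":0,"ty":0,"tz":0,"twist":0},
    {"tx":0,"ty":0,"tz":0,"twist":0},
  ],
  claw=0,
  grip_force=40,
)

```text
t: 5.5
eef_pos: [0.5552, -0.3511, 0.087]
ee_rot: [3.141, -0.0, 0.2]
force: [-0.8, 0.7, 2.4]
width: 0.0119
gripper_force: 40.0
```

```bash
python3 mv.py .555 -.351 .17 .2
```

```text
t 5.5 pos [ 0.5552 -0.3511  0.087 ] yaw 0.2002 rp [ 3.1414 -0.0005] F [-0.8014  0.7051  2.3808] M [ 0.2492  0.3494 -0.0259] w 0.0119 q6 2.04
tx ty tz [-0.0009 -0.0005 -0.332 ] twist 0.0
```

Request:
arm_command(
  commands=[
    {"tx":0,"ty":0,"tz":-0.03,"twist":0},
    {"tx":0,"ty":0,"tz":-0.07,"twist":0},
    {"tx":0,"ty":0,"tz":-0.13,"twist":0},
    {"tx":0,"ty":0,"tz":-0.2,"twist":0},
    {"tx":0,"ty":0,"tz":-0.27,"twist":0},
    {"tx":0,"ty":0,"tz":-0.34,"twist":0},
    {"tx":0,"ty":0,"tz":-0.39,"twist":0},
    {"tx":0,"ty":0,"tz":-0.42,"twist":0},
  ],
)

```text
t: 6.17
eef_pos: [0.5558, -0.3515, 0.1945]
ee_rot: [3.14, -0.003, 0.2]
force: [-0.0, 0.5, -2.3]
width: 0.0119
gripper_force: 40.0
```

```bash
python3 mv.py .453 -.082 .19 -.67
```

```text
t 6.17 pos [ 0.5558 -0.3515  0.1945] yaw 0.2003 rp [ 3.1398 -0.0026] F [-0.0331  0.5206 -2.334 ] M [-0.1636  0.1212 -0.0027] w 0.0119 q6 2.04
tx ty tz [-0.1885 -1.1382  0.0179] twist 0.277
```

Request:
arm_command(
  commands=[
    {"tx":-0.01,"ty":-0.06,"tz":0,"twist":0.03},
    {"tx":-0.03,"ty":-0.18,"tz":0,"twist":0.065},
    {"tx":-0.05,"ty":-0.31,"tz":0,"twist":0.1},
    {"tx":-0.075,"ty":-0.45,"tz":0,"twist":0.135},
    {"tx":-0.1,"ty":-0.59,"tz":0,"twist":0.17},
    {"tx":-0.12,"ty":-0.73,"tz":0,"twist":0.205},
    {"tx":-0.145,"ty":-0.87,"tz":0,"twist":0.24},
    {"tx":-0.165,"ty":-0.99,"tz":0,"twist":0.277},
  ],
)

```text
t: 6.83
eef_pos: [0.4642, -0.1152, 0.1918]
ee_rot: [-3.141, 0.0, -0.675]
force: [1.4, 0.8, -1.3]
width: 0.012
gripper_force: 40.0
```

```bash
python3 mv.py .453 -.082 .16 -.67
```

```text
t 6.83 pos [ 0.4642 -0.1152  0.1918] yaw -0.6755 rp [-3.1413  0.    ] F [ 1.3954  0.8093 -1.2992] M [ 0.1059  0.0617 -0.0846] w 0.012 q6 0.73
tx ty tz [-0.118  -0.0756  0.1273] twist -0.0018
```

Request:
arm_command(
  commands=[
    {"tx":-0.04,"ty":-0.03,"tz":0,"twist":0},
    {"tx":-0.08,"ty":-0.055,"tz":0.03,"twist":0},
    {"tx":-0.11,"ty":-0.07,"tz":0.08,"twist":0},
    {"tx":-0.118,"ty":-0.075,"tz":0.13,"twist":0},
    {"tx":-0.118,"ty":-0.075,"tz":0.18,"twist":0},
    {"tx":-0.118,"ty":-0.075,"tz":0.21,"twist":0},
    {"tx":-0.118,"ty":-0.075,"tz":0.22,"twist":0},
    {"tx":-0.118,"ty":-0.075,"tz":0.22,"twist":0},
  ],
)

```text
t: 7.5
eef_pos: [0.4537, -0.0839, 0.1363]
ee_rot: [3.141, 0.001, -0.67]
force: [0.1, 0.3, -1.0]
width: 0.0119
gripper_force: 40.0
```

```bash
python3 mv.py .453 -.082 .105 -.67
python3 - <<'E'
from h import *
np.set_printoptions(precision=4,suppress=True)
im=[]
for c in("side","top"):
    f=grab_frame(c)[:,:,::-1]
    for q in("key_tip","clamp_open_slot"):print(c,q,[(round(r["score"],2),np.round(r["uv"],1)) for r in spot_point(q,c)[:4]])
    s=get_state();p=s["eef_pos"]-[0,0,.062];print("pred tip",proj(c,p),"pred slot",proj(c,(.453,-.082,.058)))
    u,v=(275,205) if c=="side" else (337,238)
    im.append(cv2.resize(f[v-60:v+60,u-40:u+40],(400,600),interpolation=3))
cv2.imwrite("pics/hover.png",np.hstack(im))
E
```

```text
t 7.5 pos [ 0.4537 -0.0839  0.1363] yaw -0.6703 rp [3.1407 0.0007] F [ 0.12    0.3291 -1.0098] M [ 0.0007  0.1545 -0.0222] w 0.0119 q6 0.65
tx ty tz [-0.0069 -0.0041  0.1251] twist -0.0001
side key_tip [(0.96, array([279.1, 214.3])), (0.93, array([366. , 381.2])), (0.87, array([353.6, 289.3])), (0.67, array([456.1, 308.1]))]
side clamp_open_slot [(0.73, array([277.8, 221.7]))]
pred tip [279.0451 215.2131] pred slot [278.4856 221.8364]
top key_tip [(0.81, array([470.2, 240.6])), (0.56, array([408.2, 205.8]))]
top clamp_open_slot []
pred tip [337.6076 237.5968] pred slot [336.7761 238.2798]
```

View pics/hover.png

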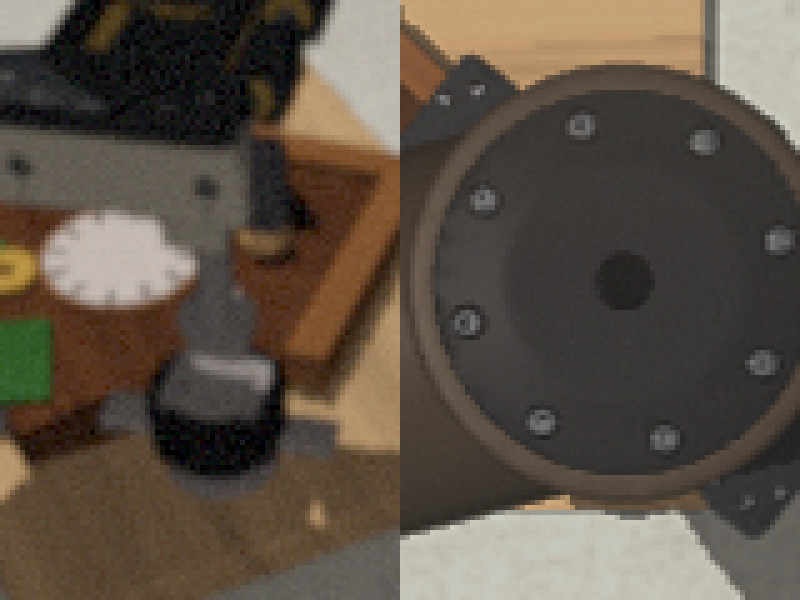

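The side view shows the key tip at (279,214), above the slot at (278,222), as predicted. Lowering gently.

Request:
arm_command(
  commands=[
    {"tx":-0.005,"ty":-0.003,"tz":0,"twist":0},
    {"tx":-0.006,"ty":-0.004,"tz":0.01,"twist":0},
    {"tx":-0.006,"ty":-0.004,"tz":0.025,"twist":0},
    {"tx":-0.006,"ty":-0.004,"tz":0.04,"twist":0},
    {"tx":-0.006,"ty":-0.004,"tz":0.055,"twist":0},
    {"tx":-0.006,"ty":-0.004,"tz":0.07,"twist":0},
    {"tx":-0.006,"ty":-0.004,"tz":0.08,"twist":0},
    {"tx":-0.006,"ty":-0.004,"tz":0.08,"twist":0},
  ],
)

```text
t: 8.47
eef_pos: [0.453, -0.082, 0.1158]
ee_rot: [3.141, 0.001, -0.67]
force: [0.4, 0.2, -1.8]
width: 0.0116
gripper_force: 40.0
```

```bash
python3 mv.py .453 -.082 .105 -.67
```

```text
t 8.47 pos [ 0.453  -0.082   0.1158] yaw -0.6702 rp [3.1406 0.0009] F [ 0.4401  0.2328 -1.8006] M [-0.0279  0.1379  0.0359] w 0.0116 q6 0.65
tx ty tz [-0.0001 -0.0002  0.0431] twist -0.0001
```

Request:
arm_command(
  commands=[
    {"tx":0,"ty":0,"tz":0.01,"twist":0},
    {"tx":0,"ty":0,"tz":0.018,"twist":0},
    {"tx":0,"ty":0,"tz":0.025,"twist":0},
    {"tx":0,"ty":0,"tz":0.032,"twist":0},
    {"tx":0,"ty":0,"tz":0.038,"twist":0},
    {"tx":0,"ty":0,"tz":0.042,"twist":0},
    {"tx":0,"ty":0,"tz":0.046,"twist":0},
    {"tx":0,"ty":0,"tz":0.046,"twist":0},
  ],
)

```text
t: 9.13
eef_pos: [0.4535, -0.082, 0.105]
ee_rot: [-3.142, -0.0, -0.67]
force: [-0.3, 0.6, -1.4]
width: 0.0117
gripper_force: 40.0
```

```bash
python3 mv.py .453 -.082 .105 -.67
```

```text
t 9.13 pos [ 0.4535 -0.082   0.105 ] yaw -0.67 rp [-3.1416 -0.0001] F [-0.2653  0.6366 -1.3632] M [-0.0584  0.1541  0.0258] w 0.0117 q6 0.65
tx ty tz [-0.0015  0.0013  0.0002] twist -0.0
```

Request:
arm_command(
  commands=[
    {"tx":-0.001,"ty":0.001,"tz":0.003,"twist":0},
    {"tx":-0.001,"ty":0.001,"tz":0.006,"twist":0},
    {"tx":-0.001,"ty":0.001,"tz":0.008,"twist":0},
    {"tx":-0.001,"ty":0.001,"tz":0.01,"twist":0},
    {"tx":-0.001,"ty":0.001,"tz":0.012,"twist":0},
    {"tx":-0.001,"ty":0.001,"tz":0.012,"twist":0},
    {"tx":-0.001,"ty":0.001,"tz":0.012,"twist":0},
    {"tx":-0.001,"ty":0.001,"tz":0.012,"twist":0},
  ],
)

```text
t: 9.8
eef_pos: [0.4541, -0.0823, 0.1046]
ee_rot: [-3.141, -0.002, -0.669]
force: [-7.3, 1.4, 25.0]
width: 0.0118
gripper_force: 40.0
```

```bash
python3 mv.py .453 -.082 .105 -.67
```

```text
t 9.8 pos [ 0.4541 -0.0823  0.1046] yaw -0.6689 rp [-3.1407 -0.0023] F [-7.346   1.3949 24.9852] M [ 0.5964  3.3551 -0.0279] w 0.0118 q6 0.65
tx ty tz [-0.004   0.0018 -0.0016] twist 0.0004
```

Contact is at the expected height (0.1046), so the collar is home. I'll ease off the push and start turning clockwise (positive twist).

Request:
arm_command(
  commands=[
    {"tx":0,"ty":0,"tz":-0.005,"twist":0},
    {"tx":0,"ty":0,"tz":-0.008,"twist":0.01},
    {"tx":0,"ty":0,"tz":-0.008,"twist":0.03},
    {"tx":0,"ty":0,"tz":-0.008,"twist":0.055},
    {"tx":0,"ty":0,"tz":-0.008,"twist":0.08},
    {"tx":0,"ty":0,"tz":-0.008,"twist":0.105},
    {"tx":0,"ty":0,"tz":-0.008,"twist":0.13},
    {"tx":0,"ty":0,"tz":-0.008,"twist":0.15},
  ],
)

```text
t: 10.47
eef_pos: [0.454, -0.0821, 0.1048]
ee_rot: [-3.14, -0.001, -1.145]
force: [0.2, -1.1, 4.1]
width: 0.0121
gripper_force: 40.0
```

```bash
python3 mv.py .453 -.082 .105 -2.0
```

```text
t 10.47 pos [ 0.454  -0.0821  0.1048] yaw -1.1446 rp [-3.14   -0.0011] F [ 0.233  -1.0587  4.0752] M [-0.6038  0.067   0.1336] w 0.0121 q6 0.17
tx ty tz [-0.0021  0.0036 -0.0008] twist 0.2723
```

Request:
arm_command(
  commands=[
    {"tx":0,"ty":0,"tz":0,"twist":0.02},
    {"tx":0,"ty":0,"tz":0,"twist":0.04},
    {"tx":0,"ty":0,"tz":0,"twist":0.06},
    {"tx":0,"ty":0,"tz":0,"twist":0.08},
    {"tx":0,"ty":0,"tz":0,"twist":0.1},
    {"tx":0,"ty":0,"tz":0,"twist":0.12},
    {"tx":0,"ty":0,"tz":0,"twist":0.14},
    {"tx":0,"ty":0,"tz":0,"twist":0.15},
  ],
)

```text
t: 11.13
eef_pos: [0.453, -0.0825, 0.1048]
ee_rot: [-3.142, -0.001, -1.615]
force: [-3.3, -1.8, 7.6]
width: 0.0122
gripper_force: 40.0
```

```bash
python3 mv.py .453 -.082 .105 -2.0
```

```text
t 11.13 pos [ 0.453  -0.0825  0.1048] yaw -1.6155 rp [-3.1416 -0.0009] F [-3.2947 -1.8375  7.5698] M [-0.6947  1.3204  0.1362] w 0.0122 q6 -0.3
tx ty tz [-0.0019  0.0002 -0.0009] twist 0.1224
```

Request:
arm_command(
  commands=[
    {"tx":0,"ty":0,"tz":0,"twist":0.008},
    {"tx":0,"ty":0,"tz":0,"twist":0.016},
    {"tx":0,"ty":0,"tz":0,"twist":0.024},
    {"tx":0,"ty":0,"tz":0,"twist":0.032},
    {"tx":0,"ty":0,"tz":0,"twist":0.04},
    {"tx":0,"ty":0,"tz":0,"twist":0.048},
    {"tx":0,"ty":0,"tz":0,"twist":0.056},
    {"tx":0,"ty":0,"tz":0,"twist":0.06},
  ],
)

```text
t: 11.8
eef_pos: [0.4526, -0.0825, 0.1048]
ee_rot: [3.141, -0.001, -1.802]
force: [-4.5, -0.3, 8.4]
width: 0.0114
gripper_force: 40.0
```

```bash
python3 mv.py .453 -.082 .105 -2.0
```

```text
t 11.8 pos [ 0.4526 -0.0825  0.1048] yaw -1.802 rp [ 3.1411 -0.001 ] F [-4.5421 -0.2924  8.4466] M [-0.4001  1.8594  0.1197] w 0.0114 q6 -0.48
tx ty tz [-0.0024 -0.0011 -0.0009] twist 0.063
```

Request:
arm_command(
  commands=[
    {"tx":0,"ty":0,"tz":0,"twist":0.006},
    {"tx":0,"ty":0,"tz":0,"twist":0.012},
    {"tx":0,"ty":0,"tz":0,"twist":0.018},
    {"tx":0,"ty":0,"tz":0,"twist":0.024},
    {"tx":0,"ty":0,"tz":0,"twist":0.03},
    {"tx":0,"ty":0,"tz":0,"twist":0.036},
    {"tx":0,"ty":0,"tz":0,"twist":0.04},
    {"tx":0,"ty":0,"tz":0,"twist":0.04},
  ],
)

```text
t: 12.47
eef_pos: [0.4523, -0.0825, 0.1047]
ee_rot: [3.141, -0.001, -1.927]
force: [-4.3, 0.9, 9.8]
width: 0.012
gripper_force: 40.0
```

```bash
python3 mv.py .453 -.082 .105 -2.0
python3 - <<'E'
from h import *
f=grab_frame("side")[:,:,::-1];cv2.imwrite("pics/turn.png",cv2.resize(f[140:270,190:363],(800,600),interpolation=3))
E
```

```text
t 12.47 pos [ 0.4523 -0.0825  0.1047] yaw -1.9271 rp [ 3.1407 -0.0013] F [-4.3292  0.8744  9.7535] M [-0.1549  2.2942  0.0597] w 0.012 q6 -0.61
tx ty tz [-0.0029 -0.002  -0.001 ] twist 0.0232
```

View pics/turn.png

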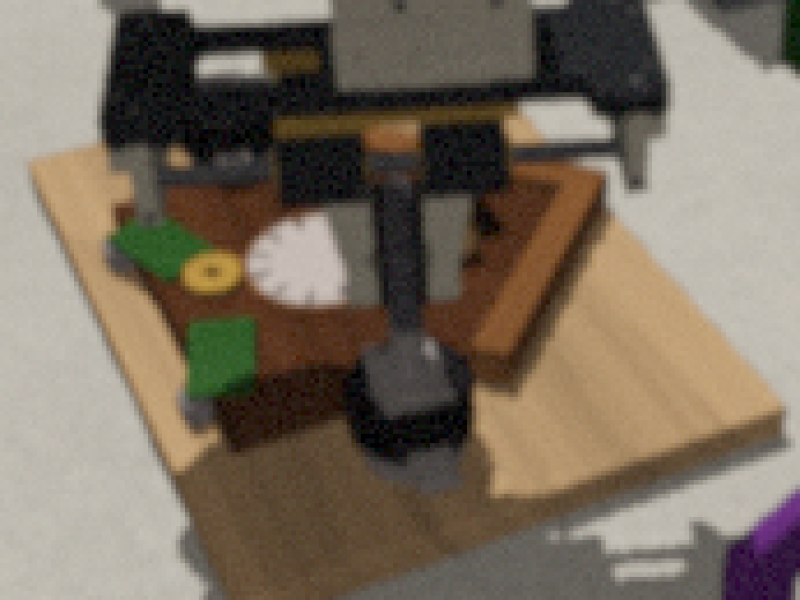

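The crop shows the wing held between the pads and the bar's outer end pointing towards the camera (px about (285,242) in the full picture), so it is nearly square. The torque still reads only friction, so there is no stop yet.

Request:
arm_command(
  commands=[
    {"tx":0,"ty":0,"tz":0,"twist":0.005},
    {"tx":0,"ty":0,"tz":0,"twist":0.01},
    {"tx":0,"ty":0,"tz":0,"twist":0.015},
    {"tx":0,"ty":0,"tz":0,"twist":0.02},
    {"tx":0,"ty":0,"tz":0,"twist":0.025},
    {"tx":0,"ty":0,"tz":0,"twist":0.03},
    {"tx":0,"ty":0,"tz":0,"twist":0.03},
    {"tx":0,"ty":0,"tz":0,"twist":0.03},
  ],
)

```text
t: 13.18
eef_pos: [0.4521, -0.0824, 0.1047]
ee_rot: [3.14, -0.001, -2.021]
force: [-6.5, -0.1, 10.3]
width: 0.0121
gripper_force: 40.0
```

```bash
python3 mv.py .453 -.082 .105 -2.1
```

```text
t 13.18 pos [ 0.4521 -0.0824  0.1047] yaw -2.0207 rp [ 3.1405 -0.0014] F [-6.482 -0.106 10.315] M [0.163  2.6681 0.0393] w 0.0121 q6 -0.7
tx ty tz [-0.0032 -0.0026 -0.001 ] twist 0.0252
```

Request:
arm_command(
  commands=[
    {"tx":0,"ty":0,"tz":0,"twist":0.005},
    {"tx":0,"ty":0,"tz":0,"twist":0.01},
    {"tx":0,"ty":0,"tz":0,"twist":0.015},
    {"tx":0,"ty":0,"tz":0,"twist":0.02},
    {"tx":0,"ty":0,"tz":0,"twist":0.025},
    {"tx":0,"ty":0,"tz":0,"twist":0.025},
    {"tx":0,"ty":0,"tz":0,"twist":0.025},
    {"tx":0,"ty":0,"tz":0,"twist":0.025},
  ],
)

```text
t: 13.85
eef_pos: [0.4521, -0.0823, 0.1047]
ee_rot: [3.141, -0.001, -2.099]
force: [-6.2, 1.1, 11.6]
width: 0.012
gripper_force: 40.1
```

```bash
python3 mv.py .453 -.082 .105 -2.1
```

```text
t 13.85 pos [ 0.4521 -0.0823  0.1047] yaw -2.0987 rp [ 3.1406 -0.0014] F [-6.2389  1.0942 11.6492] M [0.4821 2.7297 0.3307] w 0.012 q6 -0.78
tx ty tz [-0.003  -0.0025 -0.001 ] twist 0.0004
```

Request:
arm_command(
  commands=[
    {"tx":0,"ty":0,"tz":0,"twist":0.003},
    {"tx":0,"ty":0,"tz":0,"twist":0.006},
    {"tx":0,"ty":0,"tz":0,"twist":0.009},
    {"tx":0,"ty":0,"tz":0,"twist":0.012},
    {"tx":0,"ty":0,"tz":0,"twist":0.012},
    {"tx":0,"ty":0,"tz":0,"twist":0.012},
    {"tx":0,"ty":0,"tz":0,"twist":0.012},
    {"tx":0,"ty":0,"tz":0,"twist":0.012},
  ],
)

```text
t: 14.52
eef_pos: [0.4522, -0.0823, 0.1048]
ee_rot: [3.141, -0.001, -2.136]
force: [-5.9, 0.6, 10.8]
width: 0.012
gripper_force: 40.4
```

```bash
python3 mv.py .453 -.082 .105 -2.1
```

```text
t 14.52 pos [ 0.4522 -0.0823  0.1048] yaw -2.1359 rp [ 3.1408 -0.0014] F [-5.9415  0.5592 10.8053] M [0.594  2.6349 0.6284] w 0.012 q6 -0.82
tx ty tz [-0.0027 -0.0021 -0.0009] twist -0.0114
```

The torque climbed from about 0.1 to 0.63 N m, so the knob is on its stop. I'll relax the twist and the push, then release.

Request:
arm_command(
  commands=[
    {"tx":0,"ty":0,"tz":-0.002,"twist":-0.005},
    {"tx":0,"ty":0,"tz":-0.003,"twist":-0.012},
    {"tx":0,"ty":0,"tz":-0.003,"twist":-0.018},
    {"tx":0,"ty":0,"tz":-0.003,"twist":-0.022},
    {"tx":0,"ty":0,"tz":-0.003,"twist":-0.022},
    {"tx":0,"ty":0,"tz":-0.003,"twist":-0.022},
    {"tx":0,"ty":0,"tz":-0.003,"twist":-0.022},
    {"tx":0,"ty":0,"tz":-0.003,"twist":-0.022},
  ],
)

```text
t: 15.18
eef_pos: [0.4521, -0.0823, 0.1048]
ee_rot: [3.14, -0.001, -2.068]
force: [-5.5, 2.0, 5.7]
width: 0.0119
gripper_force: 40.0
```

```bash
python3 mv.py .453 -.082 .105 -2.1
```

```text
t 15.18 pos [ 0.4521 -0.0823  0.1048] yaw -2.0677 rp [ 3.1401 -0.0012] F [-5.465   1.9614  5.6748] M [0.1646 2.5559 0.1128] w 0.0119 q6 -0.75
tx ty tz [-0.0027 -0.0026 -0.0009] twist 0.0103
```

Request:
arm_command(
  commands=[
    {"tx":0,"ty":0,"tz":0,"twist":0},
    {"tx":0,"ty":0,"tz":0,"twist":0},
    {"tx":0,"ty":0,"tz":0,"twist":0},
    {"tx":0,"ty":0,"tz":0,"twist":0},
    {"tx":0,"ty":0,"tz":0,"twist":0},
    {"tx":0,"ty":0,"tz":0,"twist":0},
    {"tx":0,"ty":0,"tz":0,"twist":0},
    {"tx":0,"ty":0,"tz":0,"twist":0},
  ],
  claw=0.5,
)

```text
t: 15.85
eef_pos: [0.4531, -0.082, 0.1048]
ee_rot: [-3.142, 0.0, -2.068]
force: [-1.3, 0.3, 0.9]
width: 0.0434
gripper_force: 0.0
```

Request:
arm_command(
  commands=[
    {"tx":0,"ty":0,"tz":-0.02,"twist":0},
    {"tx":0,"ty":0,"tz":-0.06,"twist":0},
    {"tx":0,"ty":0,"tz":-0.12,"twist":0},
    {"tx":0,"ty":0,"tz":-0.2,"twist":0},
    {"tx":0,"ty":0,"tz":-0.28,"twist":0},
    {"tx":0,"ty":0,"tz":-0.36,"twist":0},
    {"tx":0,"ty":0,"tz":-0.44,"twist":0},
    {"tx":0,"ty":0,"tz":-0.5,"twist":0},
  ],
)

```text
t: 16.52
eef_pos: [0.4535, -0.0821, 0.2321]
ee_rot: [-3.14, 0.001, -2.068]
force: [0.4, -0.5, 0.0]
width: 0.0437
gripper_force: 0.0
```

```bash
python3 mv.py .6 -.33 .25 -2.1
```

```text
t 16.52 pos [ 0.4535 -0.0821  0.2321] yaw -2.0679 rp [-3.1399  0.0011] F [ 0.412  -0.4623  0.0009] M [0.064  0.0207 0.0127] w 0.0437 q6 -0.75
tx ty tz [ 0.5921 -0.9882 -0.0718] twist 0.0102
```

Request:
arm_command(
  commands=[
    {"tx":0.04,"ty":-0.07,"tz":-0.02,"twist":0},
    {"tx":0.11,"ty":-0.18,"tz":-0.05,"twist":0},
    {"tx":0.19,"ty":-0.31,"tz":-0.07,"twist":0},
    {"tx":0.27,"ty":-0.44,"tz":-0.07,"twist":0},
    {"tx":0.35,"ty":-0.58,"tz":-0.07,"twist":0},
    {"tx":0.43,"ty":-0.72,"tz":-0.07,"twist":0},
    {"tx":0.51,"ty":-0.85,"tz":-0.07,"twist":0},
    {"tx":0.59,"ty":-0.98,"tz":-0.07,"twist":0},
  ],
)

```text
t: 17.18
eef_pos: [0.5987, -0.3305, 0.2474]
ee_rot: [3.142, -0.0, -2.068]
force: [0.8, 1.7, -0.4]
width: 0.0434
gripper_force: 0.0
```

Run:
```python
from h import *
t=grab_frame("top")[:,:,::-1];s=grab_frame("side")[:,:,::-1]
cv2.imwrite("pics/end.png",np.hstack([cv2.resize(t[190:290,205:371],(480,290),interpolation=3)[:, :480],cv2.resize(s[135:275,200:355],(320,290),interpolation=3)]))
print(get_state()["eef_pos"],[(round(r["score"],2),r["uv"]) for r in spot_point("key_tip","side")[:4]],proj("side",(.453,-.082,.043)))
```

```text
[ 0.5991464  -0.33272782  0.24494607] [(0.9, [367.5, 382.5]), (0.86, [278.3, 227.6]), (0.69, [458.8, 308.8])] [278.95988004 227.72649509]
```

View pics/end.png

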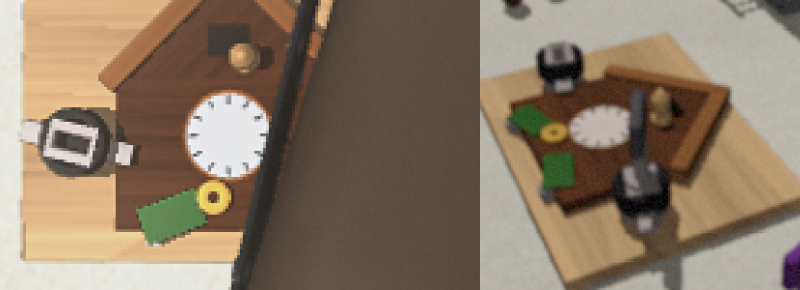

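The key stands home in the slot: the side view shows its tip at (278,228), as predicted for home. The closed clamp is unchanged. The arm hides the turned bar from above, so I'll swing it aside for one check.

```bash
python3 mv.py .43 -.52 .25 -2.1
```

```text
t 17.33 pos [ 0.5982 -0.3307  0.2453] yaw -2.0711 rp [ 3.1388 -0.0008] F [-0.0833  0.2125  0.4492] M [0.1829 0.1809 0.0066] w 0.0441 q6 -0.28
tx ty tz [ 0.9871  0.2272 -0.0186] twist 0.0092
```

Request:
arm_command(
  commands=[
    {"tx":0.08,"ty":0.02,"tz":0,"twist":0},
    {"tx":0.2,"ty":0.05,"tz":0,"twist":0},
    {"tx":0.33,"ty":0.08,"tz":0,"twist":0},
    {"tx":0.46,"ty":0.11,"tz":0,"twist":0},
    {"tx":0.59,"ty":0.14,"tz":0,"twist":0},
    {"tx":0.72,"ty":0.17,"tz":0,"twist":0},
    {"tx":0.85,"ty":0.2,"tz":0,"twist":0},
    {"tx":0.95,"ty":0.22,"tz":0,"twist":0},
  ],
)

```text
t: 18.0
eef_pos: [0.4346, -0.5115, 0.2484]
ee_rot: [-3.141, -0.0, -2.068]
force: [1.3, 0.2, 1.3]
width: 0.044
gripper_force: 0.0
```

Run:
```python
from h import *
t=grab_frame("top")[:,:,::-1]
cv2.imwrite("pics/end2.png",cv2.resize(t[195:285,210:370],(800,450),interpolation=3))
```

```text
(no output)
```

View pics/end2.png

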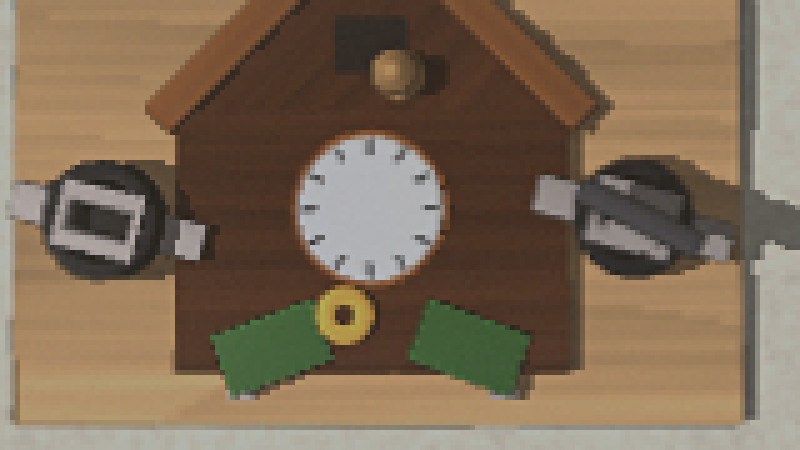

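The right bar now lies across the clock front's edge (ends about (320,234) and (354,244)), at the same slant as the closed left bar. The key stands in the slot, and the bird and wheel are undisturbed.

```bash
python3 -c "
from station import *
print(job_done())"
```

```text
the job is handed in; nothing more can be done
None
```

The open clamp is turned to its stop with the key, its bar lies across the clock front's edge, the key stands home in the slot, the other clamp is still closed, and the job is handed in at about 18 s.

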